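Key the drive shaft into the pulley hub and hold it home

ROBOT

A 6-joint arm with a two-finger parallel gripper is mounted at the origin on a cart in front of the work surface, level with it; the furniture and walls round the work are solid. World frame = base frame: x ahead of the robot, y to its left, z up, the work surface at z = 0. Lengths are in mm, angles in rad, forces in N, time in s.
With the tool pointing down it reaches from about 350 to 975 mm from the base axis. Payload 7.1 kg.
Tool frame: the origin (TCP) lies midway between the tips of the shut fingers; the grasp point (between the pads) lies pinch_z behind it (pinch_z is the distance from the TCP to the grasp point, in mm); z points along the fingers, y is the line along which they close (so a half turn about z gives the same grasp; the last joint's range is limited). The gripper opens to 88 mm and grips with 3 to 60 N. Pads are 20 mm wide; open, the fingers measure 115 mm over their backs; the gripper's body (75 mm by 178 mm) begins 61 mm behind the grasp point.
Start: joints at [1.151, 0.423, 1.63, -0, 1.089, -0.019], TCP at [243.815, 575.464, 222.675] pointing down, gripper open.
Joint ranges: [-3, 3], [-0.9, 2.11], [0.09, 2.58], [-1.31, 4.45], [0.11, 2.69], [-2.54, 2.54]. Speed limits (rad/s): [2.39, 2.39, 3.01, 3.14, 3.14, 3.14].

INTERFACE

Orientations are given as a rotation vector (axis times angle).
In Python, from workcell import get_obs, get_image, close_job, pinch_z gives the robot as it stands.
- The arm moves only by the tool jog_arm, never from a script. Its argument "commands" is a list of rows, each a list of 3 entries, a list of its own where there are three numbers: the gripper command: -1 is shut, 1 is fully open, values between are in proportion, then the shift along the tool's x, y, z as a fraction of full scale, then the turn, a rotation vector about the tool's x, y, z as a fraction of full scale. In form: [[gripper, [tx, ty, tz], [rx, ry, rz]], ...]. A call has 1 to 10 rows; each row shifts and turns the commanded pose from where the row before left it, along the tool's axes as they then stand; what a row does not reach is not made up. Full scale, the value 1, is 0.1 m for a shift and 45 degrees for a turn. A row lasts 1/10 s, in which the tool goes at most 50 mm and 8.59 degrees, less where a joint would pass 70% of its speed; a pose out of reach is approached as far as the arm can. A call with a number of a shift or a turn outside -1 to 1 is refused whole. A call with a gripper value outside its range is refused whole. The fingers move at their own pace and stop on an object; the grip force is fixed at half the most. Time passes only in rows, so rows that do not move let the fingers close. It gives the time, the measured TCP pose, the force, the opening and the grip force at its end, in the units of the state.
- get_obs(): the state, without advancing time (a new reading comes with each control period).
- get_image(name): name is "side" or "top" or "wrist"; returns a dict with "image" (384x512x3 uint8, blue, green, red), "z_map" (384x512 float32, mm along the optical axis (not along the pixel's ray), 0 where there is no reading), "intrinsics" (3x3 intrinsics, pixels), "eye" and "orientation" of the camera in the world; the wrist camera has in their place "mount" (4x4, takes a point from camera to tool coordinates, whose origin is the TCP and whose axes are the flange's). Camera axes: x right, y down, z forward; pixel columns grow to the right and rows downward; lengths in mm; the calibration is good to about 2 mm. A picture is of the moment at which its call begins: read the wrist's pose just before it.
- close_job(): hands the job in; it is judged then, once.
The state is a dict: "t": time; "qpos": joint angles; "qvel": joint speeds; "joint_torque": joint torques, N m; "ee_pos": TCP position; "orientation": TCP orientation; "ft_force": force on the tool from outside, world axes, zero at the start; "moment": the same for the moment, N m; "width": finger opening in mm; "grasp_force": force on a finger pad.
Only numpy, scipy, OpenCV 4.12 (cv2) and the standard library are available. Lean on these libraries where they do the work, as an engineer would, in place of code of your own. Each camera call takes 0.05 s, during which the arm holds its last target. There are 200 camera calls.

TASK

Take the keyed drive shaft by its black bar handle out of the wooden block, put its nose into the hub bore of the larger of the two bench pulleys and turn it until the key slips into the keyway, then keep pushing down against the sprung ejector pin until the shaft's flange sits flush on the hub face. Do not let go: the program finishes with the gripper still gripping the handle and pressing the shaft fully home, because the ejector would push it out again. Leave the other things on the bench (tape, carton, marker, sanding block) where they are.

Things in the scene. Friction and masses are not known exactly. Their poses are not given: they have to be found in the camera images.
- shaft_grip (a point): Centre of the black bar handle on top of the loose steel drive shaft (0.2 kg), upright in the wooden block at the start. z points up the shaft axis. Bar: 44 mm along x, 16 mm thick along y, 34 mm high; pinch it from above across the 16 mm (fingers closing along y). Below it a neck 18 mm thick, then a flange, 40 mm across and 6 mm thick, its top 28 mm below this point.
- shaft_flange (a point): Centre of the flange's underside on the shaft axis, 34 mm below shaft_grip; same axes. The shaft below it is 18 mm in diameter and 55 mm long. A tab 10 mm wide on the flange's rim, reaching 32 mm from the axis on the +x side, shows from above where the key is; at the start it points away from the robot, within 45 degrees.
- shaft_nose (a point): Centre of the shaft's lower end, 89 mm below shaft_grip; same axes. The last 5 mm taper to 12 mm diameter. One key, 6 mm wide, stands out on the +x side (under one end of the bar) to 13 mm from the axis, from 12 to 42 mm above the nose; so the first 12 mm are plain and round and enter the bore at any angle.
- holder_top (a point): Centre of the top of the fixed wooden block, 70 x 70 x 60 mm high, with a vertical 30 mm through hole in which the shaft hangs by its flange; raise the shaft more than 55 mm straight up to clear it.
- drive_head: The larger pulley: an 84 mm aluminium V pulley lying flat on a grey round bearing stand with a 96 mm steel foot, fixed to the bench; it does not turn. Origin on the bench under the bore axis; z up, x towards the keyway, which lies on the side away from the robot, within 45 degrees.
- drive_head_face (a point): Centre of the bore mouth in the larger pulley's hub face, 62 mm above the bench (face 48 mm across). z up along the bore, 20.6 mm in diameter; a keyway 8.8 mm wide and reaching 15 mm from the axis runs down its +x side. The shaft goes in with its x along this x, within about 5 degrees. The ejector pin waits 42 mm below the face; the shaft is home with its nose 55 mm below it.
- ejector (a joint): Sprung ejector pin at the bottom of the larger pulley's bore: travel in m, 0 up, grows as it is pushed down; 0.013 when the flange lies on the hub face. Spring about 3 N at 0 and 8.5 N at 0.013; it lifts a released shaft.
- idler_head_face (a point): Centre of the bore mouth of the smaller pulley (64 mm diameter) on an identical fixed stand, 62 mm high: an idler with a plain round bore without keyway; not used.
- masking_tape: Loose roll of masking tape, 91 mm across, 19 mm high, a bystander; origin under its centre.
- small_box: Loose carton 70 x 110 x 24 mm, a bystander; origin under its centre.
- marker: Loose marker pen 14 x 130 x 14 mm lying on the bench, a bystander; origin under its centre.
- sanding_block: Loose wooden sanding block 40 x 90 x 31 mm, a bystander; origin under its centre.
There are look-alikes about, which are no part of the job. Leave any orange or yellow look-alike of the drive_head alone. What is shaped like the part that bears shaft_grip but turquoise is not meant.

How it is judged:
By the outcome, as a careful person would: the job done as asked, in the order asked, and still so for the second after the job is handed in, while the arm keeps its last pose, push and grip.
It also fails if it takes over 40 s, if anything falls off the work surface, if the arm or the gripper's body presses on something with over 40 N, if the wrist force passes 120 N, or if a joint passes its speed limit or range.

## Working session

There is one attempt and no reset: what is moved stays moved. The work goes in short steps, Python scripts to look and compute and a tool call to move; the robot and the scene stay as the last step left them, time stands still between calls to the robot, and variables do not carry over. Pictures are saved under pics/ and viewed, at most 10 in all, crops included, and the job is handed in when it is done.

Besides the shell and the picture viewer there is one more tool, called as name([rows], argument=value, ...), one row to a line, values as JSON. jog_arm: Moves the arm, as the interface text tells. Its arguments: {"type":"object","properties":{"commands":{"type":"array","items":{"type":"array"}}},"required":["commands"]}

```bash
ls; mkdir -p pics; cat > h.py <<'E'
import numpy as np, cv2
from scipy.spatial.transform import Rotation as R
from workcell import get_obs, get_image, close_job, pinch_z
def world(im, obs=None):
    K=np.array(im["intrinsics"]); z=im["z_map"].astype(float)
    h,w=z.shape; u,v=np.meshgrid(np.arange(w),np.arange(h))
    P=np.stack([(u-K[0,2])/K[0,0]*z,(v-K[1,2])/K[1,1]*z,z],-1)
    Rc,t=campose(im,obs)
    W=P@Rc.T+t; W[z==0]=np.nan
    return W
def campose(im,obs=None):
    if "mount" in im:
        M=np.array(im["mount"]); Rt=R.from_rotvec(obs["orientation"]).as_matrix()
        return Rt@M[:3,:3], Rt@M[:3,3]+np.array(obs["ee_pos"])
    o=np.array(im["orientation"]); Rc=o if o.shape==(3,3) else R.from_rotvec(o).as_matrix()
    return Rc,np.array(im["eye"])
def ray(im,u,v,z,obs=None):
    K=np.array(im["intrinsics"]);Rc,t=campose(im,obs)
    d=Rc@np.array([(u-K[0,2])/K[0,0],(v-K[1,2])/K[1,1],1]); return t+d*(z-t[2])/d[2]
E
python3 - <<'E'
from h import *
o=get_obs();print(o,pinch_z)
for n in("top","side"):
    im=get_image(n);cv2.imwrite(f"pics/{n}0.png",im["image"]);print(n,im["intrinsics"],im["eye"],im["orientation"])
    np.save(n+"0.npy",im,allow_pickle=True)
E
```

```text
pics
{'t': 0.0, 'qpos': array([ 1.15100432e+00,  4.23843780e-01,  1.63069198e+00, -1.27092877e-05,
        1.08858156e+00, -1.90204179e-02]), 'qvel': array([-4.75279278e-06, -3.11597274e-04, -2.33624547e-04,  6.34057650e-04,
        1.24887770e-03, -1.46184872e-03]), 'joint_torque': array([ 9.01245094e-04, -5.44638813e+01, -2.73655790e+01,  6.44158269e-02,
        2.29493296e-02, -9.59846466e-05]), 'ee_pos': array([243.59543134, 574.97155866, 221.89907785]), 'orientation': array([-6.25252790e-01, -3.07841549e+00,  2.34114450e-03]), 'ft_force': array([ 0.09457259, -0.56525431,  0.27025085]), 'moment': array([-0.03273539,  0.00492455, -0.01636682]), 'grasp_force': 0.0, 'width': 87.57483151773754} 18.700000000000003
top [[409.55356041   0.         253.04326846]
 [  0.         409.55356041 193.57416406]
 [  0.           0.           1.        ]] [ 476.51331386  -74.63090498 1081.90528159] [-2.14094618  2.20623581 -0.06078452]
side [[350.50724574   0.         256.10819458]
 [  0.         350.50724574 195.64012782]
 [  0.           0.           1.        ]] [389.48512265 580.53628481 612.28490158] [-0.37512201  2.71887651 -1.31089625]
```

View pics/top0.png

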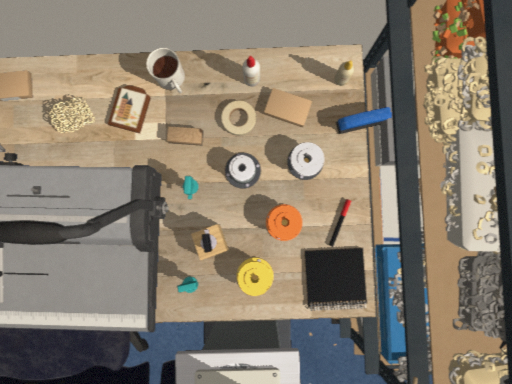

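View pics/side0.png

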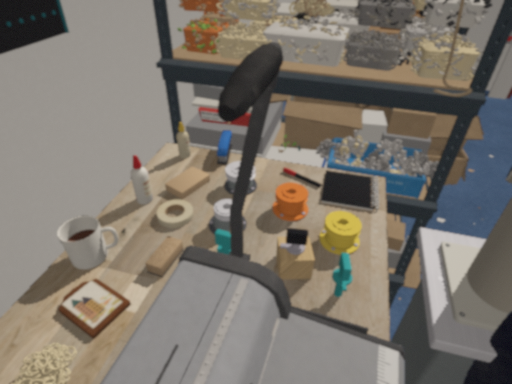

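Top view: the block with the black handle is near (210,242), the two grey pulleys at (243,169) and (306,160). The look-alikes (orange, yellow, turquoise) are elsewhere. Next I compute positions.

```bash
python3 - <<'E'
from h import *
T=np.load("top0.npy",allow_pickle=True).item();S=np.load("side0.npy",allow_pickle=True).item()
W=world(T);WS=world(S)
for n,(u,v) in dict(handle=(208,242),block=(219,250),p1=(243,160),p2=(306,151),table=(270,190),tape=(238,105),ora=(285,222)).items(): print(n,W[v,u].round(1))
# depth clusters: pulleys
for n,(u,v) in dict(p1=(243,169),p2=(306,160)).items():
    sub=np.zeros(W.shape[:2],bool); sub[v-25:v+25,u-25:u+25]=True
    z=W[...,2]; 
    for lo,hi in((55,72),(30,55),(3,30)):
        m=sub&(z>lo)&(z<hi); p=W[m]
        if len(p): print(n,lo,len(p),np.median(p[:,2]).round(1),p.min(0).round(1),p.max(0).round(1),((p.min(0)+p.max(0))/2).round(1))
sub=np.zeros(W.shape[:2],bool); sub[220:265,188:232]=True;z=W[...,2]
for lo,hi in((100,140),(50,70)):
    p=W[sub&(z>lo)&(z<hi)];print("sh",lo,len(p),np.median(p,0).round(1),p.min(0).round(1),p.max(0).round(1))
c=np.hstack([cv2.resize(T["image"][v-26:v+26,u-26:u+26],(390,390),interpolation=cv2.INTER_CUBIC) for u,v in((210,242),(275,165))])
cv2.imwrite("pics/c.png",c)
E
```

```text
handle [438.6  52.3 114.4]
block [416.   32.4  60.8]
p1 [639.7 -33.2  57.7]
p2 [ 656.9 -192.3   60.6]
table [ 566.7 -100.3   -3.9]
tape [793.7 -22.3  17.4]
ora [ 480.6 -135.8   19.7]
p1 55 447 60.3 [590.8 -60.6  55.1] [6.526e+02 4.000e-01 6.710e+01] [621.7 -30.1  61.1]
p1 30 47 42.2 [589.  -62.5  30.1] [653.2  -5.   55. ] [621.1 -33.8  42.5]
p1 3 542 6.2 [558.8 -96.1   3.1] [691.1  36.5  29.5] [624.9 -29.8  16.3]
p2 55 797 59.3 [ 598.5 -237.6   55. ] [ 680.5 -154.    66.4] [ 639.5 -195.8   60.7]
p2 30 63 45.0 [ 597.6 -235.8   30.5] [ 673.1 -154.8   55. ] [ 635.3 -195.3   42.7]
p2 3 260 5.5 [ 578.1 -260.1    3. ] [ 710.8 -133.2   28. ] [ 644.5 -196.6   15.5]
sh 100 128 [436.4  57.1 110.3] [415.   46.4 100.7] [457.6  67.3 114.4]
sh 50 648 [437.8  50.8  59.9] [394.9  13.2  52.1] [480.5  99.3  69.4]
```

View pics/c.png

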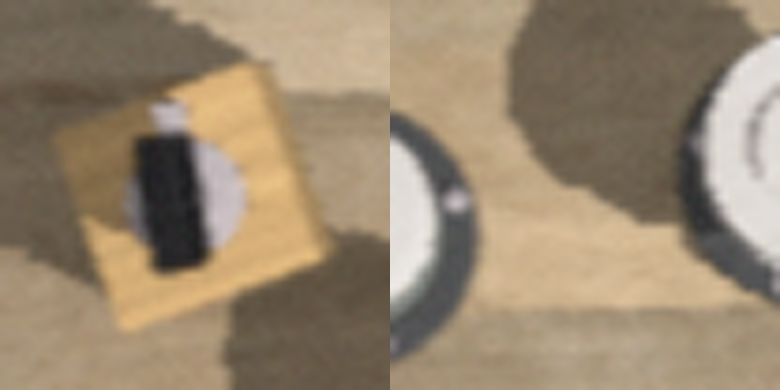

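The crop shows the tab on the flange at about (170,115) and the bar leaning about 7–13°. p2 is 84 mm wide, so it is the larger pulley. Next I check for obstacles on the travel path.

```bash
python3 - <<'E'
from h import *
T=np.load("top0.npy",allow_pickle=True).item()
W=world(T)
for v in range(170,330,20): print(v,[(int(W[v,u,0]),int(W[v,u,1]),int(W[v,u,2])) for u in (5,60,110,140,158,170) if not np.isnan(W[v,u,0])])
K=T["intrinsics"];Rc,t=campose(T)
o=get_obs();p=Rc.T@(o["ee_pos"]-t);print(p[:2]/p[2]*K[0,0]+K[:2,2])
m=W[...,2]>120; ys,xs=np.where(m&(W[...,1]<160)&(W[...,1]>-320)&(W[...,0]>250)); print(len(ys), W[ys,xs].max(0) if len(ys) else "", W[ys,xs].min(0) if len(ys) else "")
im=get_image("wrist");cv2.imwrite("pics/w0.png",im["image"]);print(im["mount"],im["intrinsics"])
E
```

```text
170 [(620, 520, 143), (615, 388, 146), (611, 271, 148), (609, 200, 151), (629, 197, 0), (628, 164, 1)]
190 [(573, 518, 144), (569, 389, 145), (565, 272, 146), (563, 201, 151), (572, 188, 37), (574, 166, -1)]
210 [(526, 516, 146), (522, 387, 148), (508, 182, 389), (517, 201, 152), (517, 169, 114), (521, 167, -4)]
230 [(479, 286, 509), (476, 208, 509), (473, 275, 139), (471, 204, 144), (469, 193, 22), (468, 167, 0)]
250 [(430, 573, 55), (426, 433, 53), (423, 306, 56), (422, 223, 79), (417, 196, 13), (415, 168, -1)]
270 [(380, 577, 47), (376, 435, 49), (373, 307, 52), (371, 233, 49), (364, 199, 1), (363, 168, 0)]
290 [(329, 578, 43), (326, 438, 43), (322, 311, 42), (320, 235, 44), (312, 201, 0), (312, 169, -1)]
310 [(278, 582, 36), (276, 439, 40), (272, 312, 40), (271, 236, 41), (261, 201, 1), (260, 170, 0)]
[-47.50143809 345.71648973]
5287 [963.80969176 159.97961007 248.24348503] [ 859.39176902 -319.94422651  120.04904566]
[[ 9.41128443e-04 -9.64424552e-01 -2.64356571e-01  7.21511444e+01]
 [ 9.99999402e-01  1.05467669e-03 -2.87597228e-04 -9.15765713e-01]
 [ 5.56176543e-04 -2.64356143e-01  9.64424969e-01 -1.63134180e+02]
 [ 0.00000000e+00  0.00000000e+00  0.00000000e+00  1.00000000e+00]] [[279.49267266   0.         253.93939293]
 [  0.         279.49267266 187.99063851]
 [  0.           0.           1.        ]]
```

```bash
python3 - <<'E'
from h import *
T=np.load("top0.npy",allow_pickle=True).item()
cv2.imwrite("pics/p2.png",cv2.resize(T["image"][135:187,280:332],(560,560),interpolation=cv2.INTER_CUBIC))
E
```

```text
(no output)
```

View pics/p2.png

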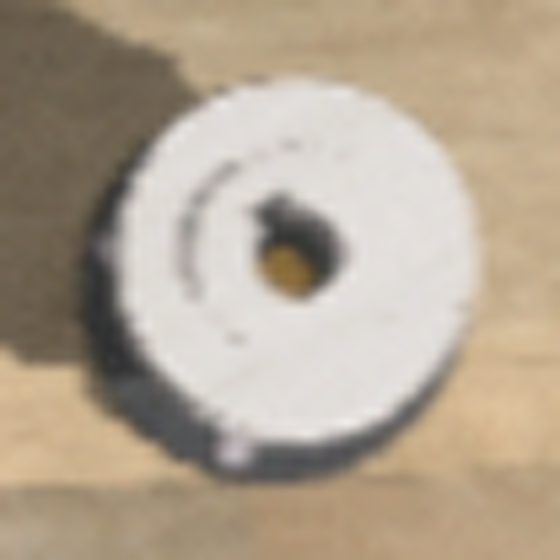

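The keyway sits up-left of the bore in the picture, about +29° yaw. I'll take the grasp family with the tool y heading near −80°, which keeps j6 within range.

```bash
cat > plan.py <<'E'
from h import *
def heading(o): 
    y=R.from_rotvec(o["orientation"]).as_matrix()[:,1]; return np.degrees(np.arctan2(y[1],y[0]))
def plan(start,segs,g=1):
    """start=(pos,heading); segs=[(pos,heading,rows)]; prints rows, tool pointing down"""
    p,h=np.array(start[0],float),start[1]; out=[]
    for q,hq,n in segs:
        q=np.array(q,float); p0,h0=p.copy(),h
        for i in range(n):
            d=p0+(q-p0)*(i+1)/n-p; dh=h0+(hq-h0)*(i+1)/n-h
            a=np.radians(h); y=np.array([np.cos(a),np.sin(a),0]); z=np.array([0,0,-1.]); x=np.cross(y,z)
            s=np.round([d@x/100,d@y/100,d@z/100],3); t=round(-dh/45,3)
            p=p+100*(s[0]*x+s[1]*y+s[2]*z); h-=t*45
            out.append([g,[float(v) for v in s],[0,0,t]])
    print(str(out).replace(" ","")); print("end",p.round(1),round(h,1))
E
python3 - <<'E'
from plan import *
o=get_obs();print(heading(o),o["t"])
plan((o["ee_pos"],heading(o)),[((215,410,222),27,5),((390,150,222),-45,9),((437,57,222),-80,5)])
E
```

```text
67.0366576622581 0.15
[[1,[-0.076,-0.326,0.0],[0,0,np.float64(0.178)]],[1,[-0.121,-0.313,0.0],[0,0,np.float64(0.178)]],[1,[-0.163,-0.293,0.0],[0,0,np.float64(0.178)]],[1,[-0.202,-0.267,0.0],[0,0,np.float64(0.178)]],[1,[-0.238,-0.236,0.001],[0,0,np.float64(0.178)]],[1,[-0.346,0.042,-0.0],[0,0,np.float64(0.178)]],[1,[-0.336,0.09,-0.0],[0,0,np.float64(0.177)]],[1,[-0.321,0.136,-0.0],[0,0,np.float64(0.178)]],[1,[-0.298,0.179,-0.0],[0,0,np.float64(0.178)]],[1,[-0.271,0.219,-0.0],[0,0,np.float64(0.178)]],[1,[-0.238,0.254,-0.0],[0,0,np.float64(0.177)]],[1,[-0.2,0.285,-0.0],[0,0,np.float64(0.178)]],[1,[-0.158,0.311,-0.0],[0,0,np.float64(0.178)]],[1,[-0.114,0.329,-0.0],[0,0,np.float64(0.178)]],[1,[-0.065,0.198,-0.0],[0,0,np.float64(0.155)]],[1,[-0.04,0.204,-0.0],[0,0,np.float64(0.156)]],[1,[-0.016,0.208,-0.0],[0,0,np.float64(0.155)]],[1,[0.01,0.208,-0.0],[0,0,np.float64(0.156)]],[1,[0.036,0.205,-0.0],[0,0,np.float64(0.155)]]]
end [437.  57. 222.] -80.0
```

jog_arm([
  [1,[-0.076,-0.326,0],[0,0,0.178]],
  [1,[-0.121,-0.313,0],[0,0,0.178]],
  [1,[-0.163,-0.293,0],[0,0,0.178]],
  [1,[-0.202,-0.267,0],[0,0,0.178]],
  [1,[-0.238,-0.236,0],[0,0,0.178]],
  [1,[-0.346,0.042,0],[0,0,0.178]],
  [1,[-0.336,0.09,0],[0,0,0.177]],
  [1,[-0.321,0.136,0],[0,0,0.178]],
  [1,[-0.298,0.179,0],[0,0,0.178]],
  [1,[-0.271,0.219,0],[0,0,0.178]],
])

```text
t: 1.15
ee_pos: [312.9, 264.7, 222.7]
orientation: [2.464, 1.949, 0.0]
ft_force: [-0.3, 0.3, 1.0]
width: 88.1
grasp_force: 0.0
```

jog_arm([
  [1,[-0.238,0.254,0],[0,0,0.177]],
  [1,[-0.2,0.285,0],[0,0,0.178]],
  [1,[-0.158,0.311,0],[0,0,0.178]],
  [1,[-0.114,0.329,0],[0,0,0.178]],
  [1,[-0.065,0.198,0],[0,0,0.155]],
  [1,[-0.04,0.204,0],[0,0,0.156]],
  [1,[-0.016,0.208,0],[0,0,0.155]],
  [1,[0.01,0.208,0],[0,0,0.156]],
  [1,[0.036,0.205,0],[0,0,0.155]],
  [1,[0,0,0],[0,0,0]],
])

```text
t: 2.15
ee_pos: [438.0, 56.0, 222.7]
orientation: [3.13, 0.268, 0.001]
ft_force: [-0.5, -0.1, -1.0]
width: 87.7
grasp_force: 0.0
```

```bash
cat > meas.py <<'E'
from plan import *
def shaft(tag):
    o=get_obs();im=get_image("wrist");W=world(im,o);I=im["image"];cv2.imwrite(f"pics/{tag}.png",I)
    print(o["t"],o["ee_pos"].round(1),round(heading(o),1),o["ft_force"].round(1))
    hsv=cv2.cvtColor(I,cv2.COLOR_BGR2HSV)
    near=(np.hypot(W[...,0]-437,W[...,1]-55)<60)
    m=(near&(hsv[...,2]<75)&(W[...,2]>85)).astype(np.uint8)
    n,l,st,c=cv2.connectedComponentsWithStats(m)
    k=1+np.argmax(st[1:,4]); ctr=cv2.findContours((l==k).astype(np.uint8),0,2)[0][0]
    top=W[l==k]; zt=np.nanpercentile(top[:,2],80); P=top[abs(top[:,2]-zt)<4]
    print("bar",st[k],"ztop",zt.round(1)); r=cv2.minAreaRect(P[:,:2].astype(np.float32));print("top rect",r,len(P))
    rr=[ray(im,*q[0],zt,o)[:2] for q in ctr]; print("contour rect at ztop",cv2.minAreaRect(np.array(rr,np.float32)))
    return o,im,W
E
python3 - <<'E'
from meas import *
o,im,W=shaft("w1")
E
```

```text
2.15 [438.   56.  222.7] -80.2 [-0.5 -0.1 -1. ]
bar [    0   216   512   168 34924] ztop 342.0
top rect ((460.9906311035156, 58.512821197509766), (4.499251365661621, 108.26732635498047), 9.925239562988281) 15580
contour rect at ztop ((475.1684265136719, 61.09965515136719), (35.90526580810547, 102.93659210205078), 9.840836524963379)
```

View pics/w1.png

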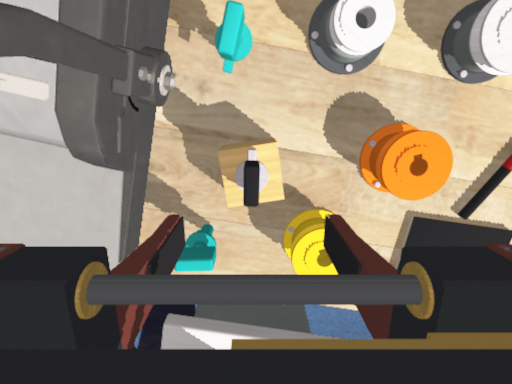

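Wrist view: the bar is at (251,183) on the block, with its tab at (251,155). The gripper fills the rows below about 215, so I mask it out by height.

```bash
sed -i 's/(W\[...,2\]>85)/(W[...,2]>88)\&(W[...,2]<130)/' meas.py; cat >> meas.py <<'E'
def tab(o,im,W,ctr,zf,rad=45):
    hsv=cv2.cvtColor(im["image"],cv2.COLOR_BGR2HSV).astype(int)
    h,w=hsv.shape[:2];u,v=np.meshgrid(np.arange(w),np.arange(h))
    a=ray(im,0,0,zf,o);K=im["intrinsics"];Rc,t=campose(im,o)
    d=np.stack([(u-K[0,2])/K[0,0],(v-K[1,2])/K[1,1],np.ones_like(u)],-1)@Rc.T
    P=t+d*((zf-t[2])/d[...,2:])
    r=np.hypot(P[...,0]-ctr[0],P[...,1]-ctr[1])
    m=(hsv[...,1]<70)&(hsv[...,2]>110)&(r<rad); 
    return P,r,m
E
python3 - <<'E'
from meas import *
o,im,W=shaft("w2")
P,r,m=tab(o,im,W,(437,56),66)
q=P[m];print(len(q),q.min(0),q.max(0))
t=q[np.hypot(*(q[:,:2]-np.array([437,56])).T)>24]; print("tab",len(t),t.mean(0))
cv2.imwrite("pics/wc.png",cv2.resize(im["image"][130:215,205:300],None,fx=6,fy=6,interpolation=cv2.INTER_CUBIC))
# big pulley by depth
for c,rad in(((638,-195),60),):
    n=np.hypot(W[...,0]-c[0],W[...,1]-c[1])<rad
    p=W[n&(W[...,2]>50)];print("pul",len(p),np.median(p,0),p.min(0),p.max(0))
E
```

```text
2.2 [437.3  56.8 222.5] -80.0 [-0.2  0.9 -0.5]
bar [245 160  15  46 639] ztop 112.4
top rect ((436.3740234375, 57.68100357055664), (44.075599670410156, 14.286206245422363), 9.574454307556152) 590
contour rect at ztop ((438.9960632324219, 58.106544494628906), (46.900577545166016, 14.147013664245605), 9.558112144470215)
574 [417.97271008  11.63217699  66.        ] [474.27647902  83.84148326  66.        ]
tab 127 [456.65416433  41.05313867  66.        ]
pul 1852 [ 626.60329513 -170.45886777   59.85842679] [ 596.07752482 -198.95339958   54.69200016] [ 661.6229022  -151.95113634   65.12164059]
```

View pics/wc.png

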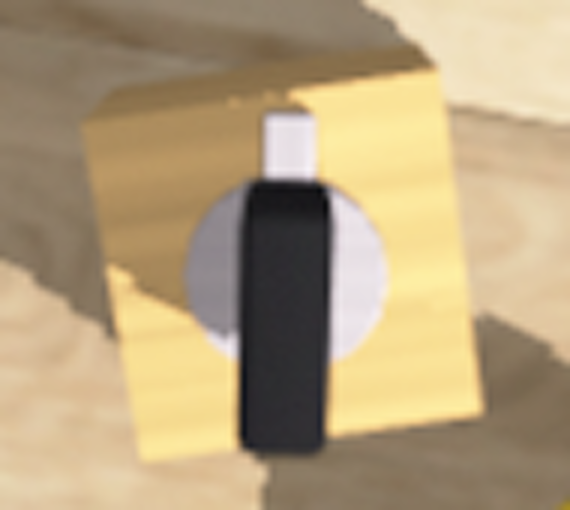

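Bar centre (436.4, 57.7), top 112, yaw 9.6°: this fits the block top at 60 plus 34 plus 17. Now I descend and grip.

jog_arm([
  [1,[-0.006,-0.01,0.4],[0,0,0.009]],
  [1,[0,0,0.4],[0,0,0]],
  [1,[0,0,0.3],[0,0,0]],
  [1,[0,0,0.2],[0,0,0]],
  [1,[0,0,0.165],[0,0,0]],
  [1,[0,0,0],[0,0,0]],
  [-1,[0,0,0],[0,0,0]],
  [-1,[0,0,0],[0,0,0]],
  [-1,[0,0,0],[0,0,0]],
  [-1,[0,0,0],[0,0,0]],
])

```text
t: 3.25
ee_pos: [436.9, 58.4, 76.9]
orientation: [-3.13, -0.264, -0.002]
ft_force: [-0.4, 1.2, -0.7]
width: 59.0
grasp_force: 0.0
```

jog_arm([
  [-1,[0,0,0],[0,0,0]],
  [-1,[0,0,0],[0,0,0]],
  [-1,[0,0,0],[0,0,0]],
  [-1,[0,0,0],[0,0,0]],
  [-1,[0,0,0],[0,0,0]],
  [-1,[0,0,0],[0,0,0]],
  [-1,[0,0,0],[0,0,0]],
])

```text
t: 3.95
ee_pos: [436.4, 58.3, 76.1]
orientation: [3.131, 0.263, -0.0]
ft_force: [-0.1, 0.2, -0.1]
width: 15.9
grasp_force: 30.0
```

jog_arm([
  [-1,[0,0,-0.15],[0,0,0]],
  [-1,[0,0,-0.25],[0,0,0]],
  [-1,[0,0,-0.25],[0,0,0]],
  [-1,[0,0,-0.25],[0,0,0]],
  [-1,[0,0,-0.24],[0,0,0]],
  [-1,[0,0,0],[0,0,0]],
])

```text
t: 4.55
ee_pos: [438.1, 58.5, 192.4]
orientation: [-3.13, -0.263, -0.008]
ft_force: [1.3, 1.4, -2.4]
width: 16.1
grasp_force: 29.9
```

```bash
python3 - <<'E'
from plan import *
o=get_obs();print(heading(o),o["ee_pos"],o["ft_force"],o["width"])
plan((o["ee_pos"],heading(o)),[((578,-229,190),-61,9)],-1)
E
```

```text
-80.38060185194284 [438.11975002  58.50368486 192.43036912] [ 1.31344467  1.35325947 -2.40759098] 16.05810661881202
[[-1,[0.1,0.341,0.003],[0,0,np.float64(-0.048)]],[-1,[0.087,0.344,0.002],[0,0,np.float64(-0.048)]],[-1,[0.074,0.348,0.003],[0,0,np.float64(-0.048)]],[-1,[0.06,0.35,0.003],[0,0,np.float64(-0.047)]],[-1,[0.048,0.352,0.003],[0,0,np.float64(-0.048)]],[-1,[0.035,0.353,0.002],[0,0,np.float64(-0.048)]],[-1,[0.021,0.355,0.003],[0,0,np.float64(-0.048)]],[-1,[0.008,0.355,0.003],[0,0,np.float64(-0.048)]],[-1,[-0.006,0.355,0.002],[0,0,np.float64(-0.048)]]]
end [ 578. -229.  190.] -61.0
```

jog_arm([
  [-1,[0.1,0.341,0],[0,0,-0.048]],
  [-1,[0.087,0.344,0],[0,0,-0.048]],
  [-1,[0.074,0.348,0],[0,0,-0.048]],
  [-1,[0.06,0.35,0],[0,0,-0.047]],
  [-1,[0.048,0.352,0],[0,0,-0.048]],
  [-1,[0.035,0.353,0],[0,0,-0.048]],
  [-1,[0.021,0.355,0],[0,0,-0.048]],
  [-1,[0.008,0.355,0],[0,0,-0.048]],
  [-1,[-0.006,0.355,0],[0,0,-0.048]],
  [-1,[0,0,0],[0,0,0]],
])

```text
t: 5.55
ee_pos: [577.2, -232.5, 188.0]
orientation: [3.042, 0.784, -0.0]
ft_force: [0.1, 0.5, -1.6]
width: 16.1
grasp_force: 30.0
```

jog_arm([
  [-1,[0,0,0],[0,0,0]],
  [-1,[0,0,0],[0,0,0]],
  [-1,[0,0,0],[0,0,0]],
])

```text
t: 5.85
ee_pos: [575.5, -227.9, 189.5]
orientation: [-3.04, -0.788, 0.002]
ft_force: [0.0, 0.5, -2.0]
width: 16.0
grasp_force: 30.0
```

```bash
python3 - <<'E'
from plan import *
o=get_obs();im=get_image("wrist");print(heading(o),o["ee_pos"],o["orientation"])
cv2.imwrite("pics/w3.png",im["image"]);np.save("w3.npy",(o,im),allow_pickle=True) if 0 else __import__("pickle").dump((o,im),open("w3.pkl","wb"))
E
```

```text
-60.94370650892096 [ 575.51748255 -227.94501625  189.53213567] [-3.04018763e+00 -7.87840381e-01  1.71562858e-03]
```

View pics/w3.png

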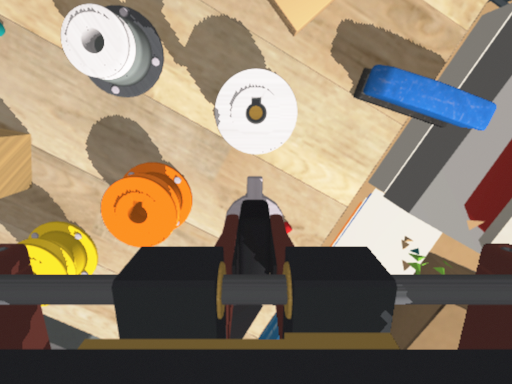

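The wrist view from short of the pulley shows the bore at (256,112) with the keyway pointing up. The held shaft's tab is at (255,185).

```bash
cat > bore.py <<'E'
from plan import *
def bore(o,im,u0,v0,zf=62,half=26,up=None):
    I=im["image"];g=cv2.cvtColor(I,cv2.COLOR_BGR2GRAY);W=world(im,o)
    print("face depth z",np.nanmedian(W[v0-half:v0+half,u0-half:u0+half][g[v0-half:v0+half,u0-half:u0+half]>170],axis=0).round(1))
    s=4;c=cv2.resize(g[v0-half:v0+half,u0-half:u0+half],None,fx=s,fy=s,interpolation=cv2.INTER_CUBIC)
    m=(c<150).astype(np.uint8);n,l,st,ce=cv2.connectedComponentsWithStats(m)
    k=min((i for i in range(1,n) if st[i,4]>600),key=lambda i:np.hypot(*(ce[i]-half*s)))
    ct=max(cv2.findContours((l==k).astype(np.uint8),0,1)[0],key=len)[:,0]
    P=np.array([ray(im,(a+.5)/s-.5+u0-half,(b+.5)/s-.5+v0-half,zf,o)[:2] for a,b in ct])
    Q=P
    for _ in range(6):
        A=np.c_[2*Q,np.ones(len(Q))];x=np.linalg.lstsq(A,(Q**2).sum(1),rcond=None)[0];cc=x[:2];r=np.sqrt(x[2]+cc@cc)
        d=np.hypot(*(P-cc).T);Q=P[abs(d-r)<(1.0)]
    K=P[d>r+2];a=np.degrees(np.arctan2(*(K.mean(0)-cc)[::-1])) if len(K) else None
    print("bore",cc.round(1),"r",r.round(2),"inl",len(Q),len(P),"key",a,"reach",d.max().round(1)); return cc,a
E
python3 - <<'E'
from bore import *
import pickle
o,im=pickle.load(open("w3.pkl","rb"));cc,a=bore(o,im,256,112)
T=np.load("top0.npy",allow_pickle=True).item();c2,a2=bore(None,T,308,159,half=14)
# triangulate height
def px(im,o,P):
    Rc,t=campose(im,o);p=Rc.T@(P-t);return p
A=[campose(im,o)[1],campose(T)[1]];D=[np.r_[cc,62]-A[0],np.r_[c2,62]-A[1]]
D=[d/np.linalg.norm(d) for d in D];s=np.linalg.lstsq(np.c_[D[0],-D[1]],A[1]-A[0],rcond=None)[0]
print("tri",A[0]+s[0]*D[0],A[1]+s[1]*D[1])
# disc outline centre
g=im["image"].min(2);m=(g>170).astype(np.uint8);n,l,st,ce=cv2.connectedComponentsWithStats(m);k=l[90,256];print(st[k])
ct=max(cv2.findContours((l==k).astype(np.uint8),0,1)[0],key=len)[:,0];P=np.array([ray(im,*q,60,o)[:2] for q in ct],np.float32);print("disc",cv2.minEnclosingCircle(P))
W=world(im,o)
m=(np.abs(np.indices(g.shape)[0]-186)<12)&(np.abs(np.indices(g.shape)[1]-255)<8);print("tab depth pts",np.nanmedian(W[m],0), W[182,255],W[178,255])
print("T", heading(o))
E
```

```text
face depth z [ 638.3 -196.    62.4]
bore [ 637.9 -195.9] r 10.02 inl 203 269 key 27.2490452687319 reach 15.1
face depth z [ 637.2 -196.3   59.4]
bore [ 638.7 -194.7] r 9.64 inl 76 96 key 29.847821367011626 reach 14.4
tri [ 637.8807765  -195.92879236   61.83677228] [ 638.72503456 -194.67589588   61.82358177]
[  153    68   214   137 11081]
disc ((620.5097045898438, -214.35647583007812), 118.8770751953125)
tab depth pts [ 597.54801939 -217.13777848  180.19798351] [ 600.77944262 -215.6106418   179.21245491] [ 603.1379184  -214.29373003  179.50301929]
T -60.94370650892096
```

Bore at (638.0, −195.8), triangulated face height 61.8, keyway 27°, radius and reach as expected. I move above it.

jog_arm([
  [-1,[0.25,0.011,0.1],[0,0,0.02]],
  [-1,[0.25,0.011,0.15],[0,0,0.021]],
  [-1,[0.2,0,0.15],[0,0,0]],
  [-1,[0,0,0],[0,0,0]],
  [-1,[0,0,0],[0,0,0]],
  [-1,[0,0,0],[0,0,0]],
  [-1,[0,0,0],[0,0,0]],
])

```text
t: 6.6
ee_pos: [638.7, -198.5, 151.1]
orientation: [3.053, 0.737, 0.001]
ft_force: [0.2, -0.8, -2.5]
width: 15.8
grasp_force: 30.0
```

```bash
cat > st.py <<'E'
from plan import *
def st(n=4):
    a=[];H=[];F=[]
    for i in range(n):
        o=get_obs();a.append(o["ee_pos"]);H.append(heading(o));F.append(o["ft_force"]);get_image("wrist")
    p=np.mean(a,0);h=np.mean(H);print(o["t"],p.round(2),np.std(a,0).round(2),"h",h.round(2),"F",np.mean(F,0).round(1),"w",o["width"].round(1),"grip",o["grasp_force"].round(1))
    d=np.r_[638.0,-195.8]-p[:2];r=np.radians(h);print("to go tool x,y",(d@[-np.sin(r),np.cos(r)]).round(2),(d@[np.cos(r),np.sin(r)]).round(2),"turn",round(h+62.8,2))
if __name__=="__main__": st()
E
python3 st.py
```

```text
Traceback (most recent call last):
  File "st.py", line 8, in <module>
    if __name__=="__main__": st()
                             ~~^^
  File "st.py", line 6, in st
    p=np.mean(a,0);h=np.mean(H);print(o["t"],p.round(2),np.std(a,0).round(2),"h",h.round(2),"F",np.mean(F,0).round(1),"w",o["width"].round(1),"grip",o["grasp_force"].round(1))
                                                                                                                          ^^^^^^^^^^^^^^^^
AttributeError: 'float' object has no attribute 'round'
```

```bash
sed -i 's/o\["width"\].round(1)/round(o["width"],1)/;s/o\["grasp_force"\].round(1)/round(o["grasp_force"],1)/' st.py; python3 st.py
```

```text
6.95 [ 638.91 -198.35  150.55] [0.03 0.06 0.14] h -62.86 F [-0.   0.1 -2.1] w 16.2 grip 30.0
to go tool x,y 0.35 -2.69 turn -0.06
```

jog_arm([
  [-1,[0.003,-0.027,0.08],[0,0,0]],
  [-1,[0,0,0.05],[0,0,0]],
  [-1,[0,0,0.04],[0,0,0]],
  [-1,[0,0,0.03],[0,0,0]],
  [-1,[0,0,0.03],[0,0,0]],
  [-1,[0,0,0],[0,0,0]],
])

```text
t: 7.6
ee_pos: [637.8, -195.5, 126.6]
orientation: [-3.053, -0.738, 0.001]
ft_force: [-0.4, -0.4, -3.0]
width: 16.0
grasp_force: 30.0
```

```bash
python3 st.py; python3 - <<'E'
from h import *
S=get_image("side")
Rc,t=campose(S);p=Rc.T@(np.array([638,-196,70])-t);K=S["intrinsics"];u,v=(p[:2]/p[2]*K[0,0]+K[:2,2]).astype(int);print(u,v)
cv2.imwrite("pics/s1.png",cv2.resize(S["image"][v-50:v+50,u-60:u+60],None,fx=6,fy=6,interpolation=cv2.INTER_CUBIC))
E
```

```text
7.75 [ 638.01 -195.52  127.  ] [0.15 0.04 0.28] h -62.84 F [-0.1  0.1 -2.5] w 16.2 grip 30.0
to go tool x,y -0.14 0.24 turn -0.04
240 164
```

View pics/s1.png

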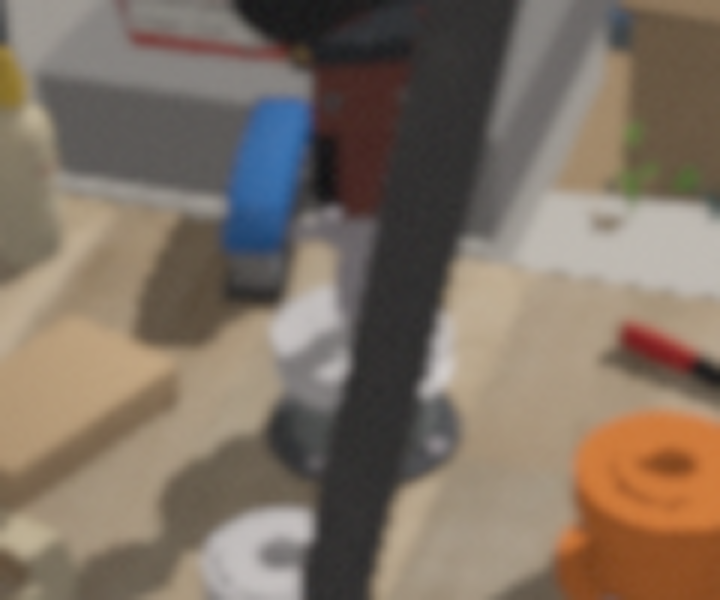

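The side view is partly hidden by the lever, but the shaft stands over the bore at about (350,290) and no contact force shows. I continue slowly.

jog_arm([
  [-1,[0,0,0.03],[0,0,0]],
  [-1,[0,0,0.03],[0,0,0]],
  [-1,[0,0,0.03],[0,0,0]],
  [-1,[0,0,0],[0,0,0]],
])

```text
t: 8.25
ee_pos: [637.6, -195.4, 117.5]
orientation: [-3.053, -0.738, 0.002]
ft_force: [-0.4, 0.5, -2.0]
width: 15.9
grasp_force: 30.0
```

jog_arm([
  [-1,[0,0,0.03],[0,0,0]],
  [-1,[0,0,0.03],[0,0,0]],
  [-1,[0,0,0],[0,0,0]],
])

```text
t: 8.55
ee_pos: [637.7, -195.4, 111.6]
orientation: [-3.053, -0.738, 0.001]
ft_force: [1.1, 0.1, -1.9]
width: 15.6
grasp_force: 30.0
```

The key is about 8 mm into the keyway with no resistance. I continue.

jog_arm([
  [-1,[0,0,0.04],[0,0,0]],
  [-1,[0,0,0.04],[0,0,0]],
  [-1,[0,0,0.04],[0,0,0]],
  [-1,[0,0,0.04],[0,0,0]],
  [-1,[0,0,0.03],[0,0,0]],
  [-1,[0,0,0],[0,0,0]],
])

```text
t: 9.15
ee_pos: [637.7, -195.4, 92.5]
orientation: [-3.053, -0.738, 0.001]
ft_force: [-0.4, 0.4, -2.0]
width: 16.3
grasp_force: 30.0
```

```bash
python3 st.py
```

```text
9.3 [ 637.93 -195.48   92.92] [0.18 0.05 0.3 ] h -62.84 F [-0.   0.4 -2.5] w 16.2 grip 30.0
to go tool x,y -0.08 0.32 turn -0.04
```

jog_arm([
  [-1,[0,0,0.03],[0,0,0]],
  [-1,[0,0,0.03],[0,0,0]],
  [-1,[0,0,0.03],[0,0,0]],
  [-1,[0,0,0.03],[0,0,0]],
  [-1,[0,0,0.02],[0,0,0]],
  [-1,[0,0,0],[0,0,0]],
])

```text
t: 9.95
ee_pos: [638.6, -195.7, 79.5]
orientation: [3.053, 0.738, 0.001]
ft_force: [1.2, -0.7, 5.2]
width: 15.9
grasp_force: 30.0
```

```bash
python3 st.py
```

```text
10.1 [ 638.56 -195.67   79.58] [0.01 0.02 0.08] h -62.83 F [ 0.1 -0.5  5.2] w 16.0 grip 30.0
to go tool x,y -0.55 -0.14 turn -0.03
```

jog_arm([
  [-1,[0,0,0.01],[0,0,0]],
  [-1,[0,0,0.01],[0,0,0]],
  [-1,[0,0,0],[0,0,0]],
  [-1,[0,0,0],[0,0,0]],
])

```text
t: 10.55
ee_pos: [638.6, -195.7, 78.1]
orientation: [3.053, 0.738, 0.002]
ft_force: [-0.4, 0.4, 7.7]
width: 16.0
grasp_force: 30.0
```

jog_arm([
  [-1,[0,0,0.01],[0,0,0]],
  [-1,[0,0,0],[0,0,0]],
  [-1,[0,0,0],[0,0,0]],
])

```text
t: 10.85
ee_pos: [638.7, -195.7, 78.0]
orientation: [3.053, 0.738, 0.002]
ft_force: [-4.1, 1.3, 14.5]
width: 16.0
grasp_force: 30.0
```

The force has jumped to 14.5 N with no further travel, so the flange is on the face. One small extra push for margin, then I check.

jog_arm([
  [-1,[0,0,0.004],[0,0,0]],
  [-1,[0,0,0],[0,0,0]],
  [-1,[0,0,0],[0,0,0]],
  [-1,[0,0,0],[0,0,0]],
])

```text
t: 11.25
ee_pos: [638.7, -195.7, 78.0]
orientation: [3.053, 0.738, 0.002]
ft_force: [-4.5, 0.9, 17.6]
width: 15.9
grasp_force: 30.0
```

```bash
python3 st.py; python3 - <<'E'
from h import *
im=get_image("wrist");cv2.imwrite("pics/w9.png",im["image"])
E
```

```text
11.4 [ 638.68 -195.68   77.98] [0.01 0.02 0.01] h -62.84 F [-4.4  1.3 17.6] w 16.3 grip 30.0
to go tool x,y -0.66 -0.2 turn -0.04
```

View pics/w9.png

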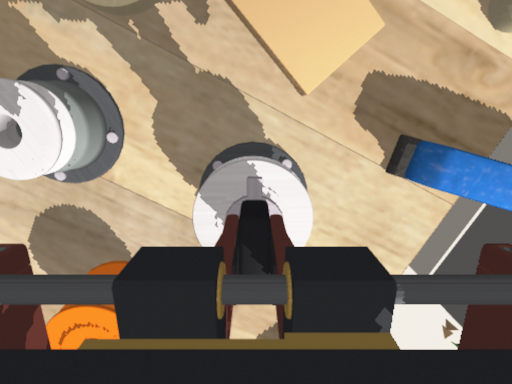

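The flange lies on the hub face, with the tab at (254,185) over the keyway. Its height of about 62.5 mm and the 17.6 N rigid push agree with the shaft being home.

```bash
python3 -c "from workcell import close_job; print(close_job())"
```

```text
the job is handed in; nothing more can be done
None
```

The job is handed in after about 11.5 s of robot time: the keyed shaft is fully home in the larger pulley, flange on the hub face, with the gripper still gripping the handle and pressing down at about 18 N.

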